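Swing the case lid shut and click it home

TASK

Close the wooden setup-tool case on the bench: push its leaning-back lid from behind, past upright, until it falls shut by its own weight, and keep off it while it falls. Then press its front edge down gently, just hard enough for the catch to click and hold the lid fully closed (never harder than 25 N), and leave the jar, the tube and the sanding block where they stand.

Things in the scene. Friction and masses are not known exactly. Their poses are not given: they have to be found in the camera images.
- base: Fixed plywood board 150 x 220 x 8 mm under the case. Origin: centre of its underside, on the bench; +x to the case's back (hinge side), -x to its front, z up. The case (130 x 200 mm in x and y, walls 55 mm high, rim 86 mm above the bench, tools inside) stands centred over it on four soft rubber buffers. A shelf hangs on the wall over the left back of the bench.
- case_hinge (a point): Middle of the hinge axis, on the case's back rim: base x = +65 mm, y = 0, 86 mm above the bench; the axis runs along the base's y. The whole case gives on its buffers: pressed from above it sinks straight down by 2 to 20 mm (how far differs each time and cannot be seen), goes hard there, and springs back when released.
- lid_hinge (a joint): Opening angle of the lid, rad: 0 fully closed, 1.57 upright, 1.95 leaning back on its stop; it starts leaning back, at 1.80 to 1.95. The hinge is stiff and damped: the lid stays put near upright until it is some 0.1 to 0.4 rad past it (the exact angle is not known), then falls over in one to three seconds and comes to rest ajar on its catch at about 0.07 rad.
- lid: Wooden lid, 132 mm from hinge to front edge, 200 mm wide, 10 mm thick, about 0.3 kg. Origin mid-width on the hinge axis; its -x points from the hinge to the front edge, y along the hinge, z out of its outer face (on top when closed, at the back when open), which lies 10 mm from the origin. Pushing it over takes a few newtons; it must never be loaded with more than 25 N.
- lid_front (a point): Point on the lid's outer face, on the brass press plate, mid-width, 12 mm from the front edge: press here, straight down, to close the lid. The spring catch (a tongue passing a sprung roller) gives way at somewhere around 6 to 14 N, while the case sinks; the lid then snaps to 0 and stays there.
- peg_jar: Glass jar with wooden lid, 62 mm across, 79 mm high, standing loose beside the case on its +y side. Origin: centre of its underside. Leave alone.
- string_tube: Small upright grey tube with black cap, 38 mm across, 121 mm high, standing loose beside the case on its -y side. Origin: centre of its underside. Leave alone.
- sanding_block: Brown wooden sanding block, 48 x 120 x 36 mm, lying loose beside the case on its -y side, behind the tube, lengthwise front to back. Origin: centre of its underside, its length along its own y. Leave alone.

How it is judged (in metres and radians):
On the way, in this order (a step that is already met when the one before it is completed fails the run):
1. the lid has fallen by itself and rests ajar on its catch, untouched (value of joint lid_hinge between 0.03 and 0.3 rad and not (contact force between lid and the fingers above 0.5 N or contact force between lid and the arm above 0.5 N)), for 0.2 s.
2. the lid has been pressed past the catch and is fully closed (value of joint lid_hinge below 0.02 rad), for 0.2 s.
At the end, for the whole second after the job is handed in: The lid is held closed by its catch (within 0.02 rad, under 3 mm at the front edge), and the jar, the tube and the sanding block stand within 30 mm of where they were, upright (value of joint lid_hinge below 0.02 rad and distance of each of peg_jar, string_tube, sanding_block from where it was at the start of the episode below 0.03 m and angle between each of peg_jar, string_tube, sanding_block's own z axis and vertical below 0.2 rad); the robot touches nothing.
It fails at once if the lid is touched while it falls (between 0.9 and 0.3 rad) (value of joint lid_hinge between 0.3 and 0.9 rad and (contact force between lid and the fingers above 0.5 N or contact force between lid and the arm above 0.5 N)).
It fails at once if the lid is loaded with more than 25 N (contact force between lid and the fingers above 25 N or contact force between lid and the arm above 25 N).
It fails at once if a bystander is shoved by more than 30 mm or tipped (distance of any of peg_jar, string_tube, sanding_block from where it was at the start of the episode above 0.03 m or angle between any of peg_jar, string_tube, sanding_block's own z axis and vertical above 0.2 rad).
It also fails if it takes over 56 s, if anything falls off the work surface, if the arm or the gripper's body presses on something with over 40 N, if the wrist force passes 120 N, or if a joint passes its speed limit or range.

ROBOT

A 6-joint arm with a two-finger parallel gripper is mounted at the origin on a cart in front of the work surface, level with it; the furniture and walls round the work are solid. World frame = base frame: x ahead of the robot, y to its left, z up, the work surface at z = 0. Lengths are in mm, angles in rad, forces in N, time in s.
With the tool pointing down it reaches from about 350 to 975 mm from the base axis. Payload 7.1 kg.
Tool frame: the origin (TCP) lies midway between the tips of the shut fingers; the grasp point (between the pads) lies 19 mm behind it (ctrl.grasp_offset is the distance from the TCP to the grasp point, in mm); z points along the fingers, y is the line along which they close (so a half turn about z gives the same grasp; the last joint's range is limited). The gripper opens to 88 mm and grips with 3 to 60 N. Pads are 20 mm wide; open, the fingers measure 115 mm over their backs; the gripper's body (75 mm by 178 mm) begins 61 mm behind the grasp point.
Start: joints at [1.183, 0.423, 1.63, -0, 1.089, -0.019], TCP at [225.278, 582.97, 183.675] pointing down, gripper open.
Joint ranges: [-3, 3], [-0.9, 2.11], [0.09, 2.58], [-1.31, 4.45], [0.11, 2.69], [-2.54, 2.54]. Speed limits (rad/s): [2.39, 2.39, 3.01, 3.14, 3.14, 3.14].

INTERFACE

Orientations are given as a rotation vector (axis times angle).
In Python, from workcell import ctrl gives the robot as it stands. The module is installed in compiled form; this text tells all that it offers.
- The arm moves only by the tool servo_tool, never from a script. Its argument "rows" is a list of rows, each a list of 7 numbers: the turn, a rotation vector about the tool's x, y, z as a fraction of full scale, then the shift along the tool's x, y, z as a fraction of full scale, then the finger opening in mm, from 0 to 87.8. A call has 1 to 10 rows; each row is the pose to reach, as a shift and turn from the pose commanded when the call began, along the tool's axes at that moment; what a row does not reach only later rows make up. Full scale, the value 1, is 20 cm for a shift and 1.5 rad for a turn. A row lasts 1/8 s, in which the tool goes at most 62.5 mm and 10.7 degrees, less where a joint would pass 70% of its speed; a pose out of reach is approached as far as the arm can. A call with a number of a shift or a turn outside -1 to 1 is refused whole. A call with a gripper value outside its range is refused whole. The fingers move at their own pace and stop on an object; the grip force is fixed at half the most. Time passes only in rows, so rows that repeat a pose let the fingers close. It gives the time, the measured TCP pose, the force, the opening and the grip force at its end, in the units of the state.
- ctrl.get_obs(): the state, without advancing time (a new reading comes with each control period).
- ctrl.get_image(name): name is "scene" or "top"; returns (picture, depth): 480x640x3 uint8, red, green, blue; 480x640 float32, mm along the optical axis (not along the pixel's ray), 0 where there is no reading.
- ctrl.camera_info(name): a dict with "intrinsics" (3x3 intrinsics, pixels), "R" (3x3) and "t" (3): a world point X has camera coordinates R X + t. Camera axes: x right, y down, z forward; pixel columns grow to the right and rows downward; lengths in mm; the calibration is good to about 2 mm. A picture is of the moment at which its call begins. camera_info takes no time and is no camera call.
- ctrl.close_job(): hands the job in; it is judged then, once.
The state is a dict: "t": time; "qpos": joint angles; "qvel": joint speeds; "joint_torque": joint torques, N m; "ee_pos": TCP position; "orientation": TCP orientation; "ft_force": force on the tool from outside, world axes, zero at the start; "moment": the same for the moment, N m; "width": finger opening in mm; "grasp_force": force on a finger pad.
Only numpy, scipy, OpenCV 4.12 (cv2) and the standard library are available. Lean on these libraries where they do the work, as an engineer would, in place of code of your own. Each camera call takes 0.05 s, during which the arm holds its last target. There are 200 camera calls.

## Working session

There is one attempt and no reset: what is moved stays moved. The work goes in short steps, Python scripts to look and compute and a tool call to move; the robot and the scene stay as the last step left them, time stands still between calls to the robot, and variables do not carry over. Pictures are saved under pics/ and viewed, at most 10 in all, crops included, and the job is handed in when it is done.

Besides the shell and the picture viewer there is one more tool, called after "Request:" as name(argument=value, ...), one argument or row to a line, values as JSON. servo_tool: Moves the arm, as the interface text tells. Its arguments: {"type":"object","properties":{"rows":{"type":"array","items":{"type":"array","items":{"type":"number"}}}},"required":["rows"]}

```bash
mkdir -p pics
cat > h.py <<'E'
import numpy as np,cv2
from workcell import ctrl
def snap(n,tag):
    im,d=ctrl.get_image(n); cv2.imwrite(f'pics/{tag}.png',im[:,:,::-1]); np.save(f'pics/{tag}.npy',d); return im,d
def world(n,d,pts):
    c=ctrl.camera_info(n);K=np.array(c['intrinsics']);R=np.array(c['R']);t=np.array(c['t'])
    out=[]
    for u,v in pts:
        z=np.median(d[v-1:v+2,u-1:u+2]); out.append(R.T@(z*np.linalg.inv(K)@[u,v,1]-t))
    return np.round(np.array(out),1)
E
python3 - <<'E'
from h import *
for n in('scene','top'):
    snap(n,n+'0'); c=ctrl.camera_info(n); print(n,np.round(-np.array(c['R']).T@c['t']),np.round(np.array(c['R']),2).tolist())
o=ctrl.get_obs();print(o['t'],o['ee_pos'],o['orientation'],o['ft_force'],o['width'])
E
```

```text
scene [  73. -521.  851.] [[0.78, -0.63, 0.01], [-0.46, -0.58, -0.68], [0.43, 0.52, -0.74]]
top [ 407.   15. 1000.] [[-0.02, -1.0, -0.03], [-0.99, 0.03, -0.14], [0.14, 0.03, -0.99]]
0.1 [225.08104006 582.50660349 183.01445483] [-5.75944732e-01 -3.08807111e+00  1.99940457e-03] [-0.33094591  0.61995532 -0.1964719 ] 88.1083340998432
```

View pics/scene0.png

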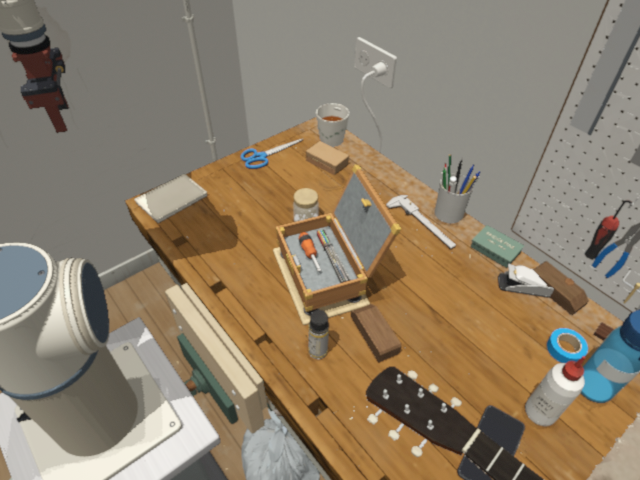

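View pics/top0.png

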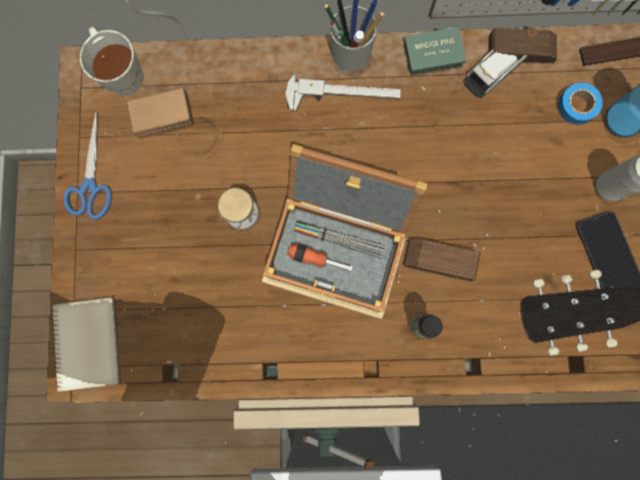

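The scene view shows the open case with the jar behind-left, tube and block to its right. In the top view the rim corners are about (289,205), (404,236), (267,278), (385,308), and the lid's free edge runs (296,148)–(425,186).

Run:
```python
from h import *
d=np.load('pics/top0.npy')
c=ctrl.camera_info('top');K=np.array(c['intrinsics']);R=np.array(c['R']);t=np.array(c['t'])
print('rim',world('top',d,[(289,207),(401,237),(270,276),(383,304)]).tolist())
print('lidtop',world('top',d,[(296,149),(360,168),(423,187)]).tolist())
print('jar,tube,block',world('top',d,[(235,205),(430,326),(443,257)]).tolist())
def lift(n,d):
    c=ctrl.camera_info(n);K=np.array(c['intrinsics']);R=np.array(c['R']);t=np.array(c['t'])
    v,u=np.mgrid[:480,:640];P=np.stack([u,v,np.ones_like(u)],-1)@np.linalg.inv(K).T*d[...,None]
    return (P-t)@R
W=lift('top',d)
# lid inner face plane
m=W[165:215,310:400].reshape(-1,3);m=m[(m[:,2]>95)&(m[:,2]<215)]
ce=np.median(m,0);n=None
for k in range(5):
    s=m if n is None else m[abs((m-ce)@n)<3]
    ce=s.mean(0);n=np.linalg.svd(s-ce,full_matrices=False)[2][2]
print('lid plane',ce,n,len(s))
# rim pts
r=W[195:320,255:415].reshape(-1,3);q=r[(abs(r[:,2]-86)<5)]
q=q[:, :2].astype(np.float32);print('rim rect',cv2.minAreaRect(q))
S=lift('scene',np.load('pics/scene0.npy'))
for nme,A in(('top',W),('scene',S)):
    k=(A[...,2]>130)&(np.abs(A[...,0])<1100)&(A[...,0]>300)&(abs(A[...,1])<700)
    Z=A[k]; h,e,f=np.histogram2d(Z[:,0],Z[:,1],bins=[np.arange(300,1101,80),np.arange(-700,701,100)])
    print(nme,'\n',h.astype(int))
top=cv2.imread('pics/top0.png')[130:330,200:500];cv2.imwrite('pics/crop.png',cv2.resize(top,None,fx=2.6,fy=2.6,interpolation=cv2.INTER_CUBIC))
```

```text
rim [[583.9, 79.3, 85.5], [529.3, -100.7, 86.0], [471.9, 112.0, 85.3], [422.8, -67.6, 84.3]]
lidtop [[644.2, 59.1, 209.5], [613.8, -31.6, 207.8], [583.4, -119.4, 207.7]]
jar,tube,block [[591.2, 169.1, 78.9], [387.2, -134.2, 119.5], [500.2, -176.7, 33.2]]
lid plane [592.13601546 -23.56448603 157.70069653] [-0.87843414  0.29565392  0.37542272] 3743
rim rect ((506.27679443359375, 8.532966613769531), (201.22738647460938, 134.2823486328125), 71.46295928955078)
top 
 [[   0    0    1    0    0    0    0    0    0    0    0    0    0    0]
 [   0    0  941   81    0    0    0 1224    0    0    0    0    0    0]
 [   0    0    0    0    0    0    0    0    0    0    0    0    0    0]
 [   0    0   34    0    0  518 2675  922    0    0    0    0    0    0]
 [   0    0   57    0    0    0   87  984    0    0    0    0    0    0]
 [   0    0    0    0    0    0    0    0    0    0    0    0    0    0]
 [   0    0    0    0    0    0   88    0    0    0    0    0    0    0]
 [   0    0    0    0    0    0   96   62    0    6  117    0    0    0]
 [   0    0    0    0    0    0    0    0    0    0    0    0    0    0]
 [   0    0    0    0    0    0    0    0    0    0    0    0    0    0]]
scene 
 [[   0    0    5    1    0    0    0    0    0    0    0    0    0    0]
 [   0  741 2393  141    0    0    0    0    0    0    0    0    0    0]
 [   0    0    0    0    0    0    0    0    0    0    0    0    0    0]
 [   0   45  648    0    0  425 1461  438    0    0    0    0    0    0]
 [   0   33  148    0    0    0   40  448    0    0    0    0    0    0]
 [   0  981  500    0    0    0    0    0    0    0    0    0    0    0]
 [   0    0    0    0    0    0   45    0    0    0    0    0    0    0]
 [   0    0  361 2511 6171  985   91   37    0   11  182    0    0    0]
 [   0    0  112 2275 4429 7912 7628 5791 4404 3472 2421 1877 1460 1074]
 [   0    0    0    0    0    0    0    0    0    0    0    0    0    0]]
```

View pics/crop.png

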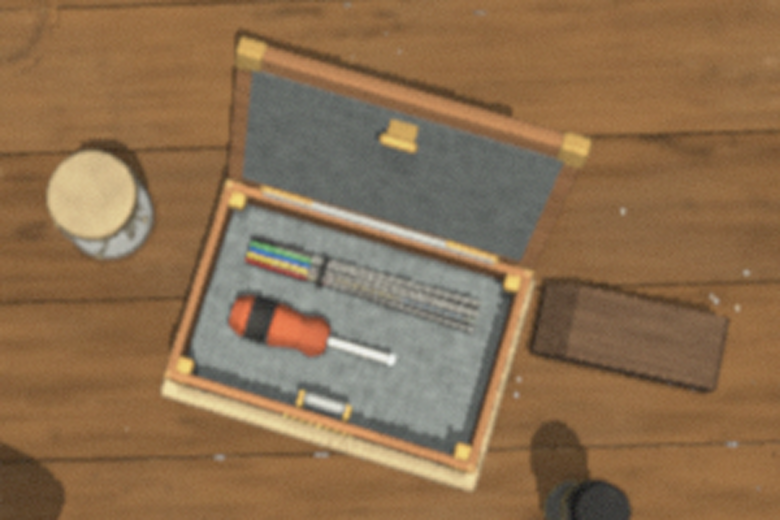

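Crop: rim corners and lid sharp; lid leans at about 1.95 rad, case yaw about -18°, hinge middle near (568,-12). The tool is already nearly aligned, with tool x ≈ -base x. I'll raise it, then swing over behind the lid.

Request:
servo_tool(
  rows=[
    [0,0,-0.018,0,0,-0.3,0],
    [0,0,-0.036,0,0,-0.58,0],
    [0,0,-0.036,-0.2,-0.15,-0.58,0],
    [0,0,-0.036,-0.4,-0.3,-0.58,0],
    [0,0,-0.036,-0.6,-0.45,-0.58,0],
    [0,0,-0.036,-0.8,-0.6,-0.58,0],
    [0,0,-0.036,-0.8,-0.6,-0.58,0],
  ],
)

```text
t: 0.98
ee_pos: [332.4, 410.9, 299.5]
orientation: [-0.498, -3.102, 0.001]
ft_force: [0.5, 0.5, -0.0]
width: 21.5
grasp_force: 0.0
```

Request:
servo_tool(
  rows=[
    [0,0,0,-0.2,-0.14,0,0],
    [0,0,0,-0.4,-0.28,0,0],
    [0,0,0,-0.6,-0.42,0,0],
    [0,0,0,-0.8,-0.56,0,0],
  ],
)

```text
t: 1.48
ee_pos: [449.2, 257.1, 299.5]
orientation: [-0.491, -3.103, -0.001]
ft_force: [0.5, 0.9, -1.3]
width: 0.3
grasp_force: 0.0
```

Request:
servo_tool(
  rows=[
    [0,0,0,-0.2,-0.14,0,0],
    [0,0,0,-0.4,-0.28,0,0],
    [0,0,0,-0.6,-0.42,0,0],
    [0,0,0,-0.8,-0.56,0,0],
  ],
)

```text
t: 1.98
ee_pos: [567.1, 101.1, 299.4]
orientation: [-0.491, -3.103, -0.001]
ft_force: [0.7, -0.0, 0.1]
width: 0.6
grasp_force: 0.0
```

Request:
servo_tool(
  rows=[
    [0,0,0,-0.2,-0.14,0,0],
    [0,0,0,-0.4,-0.28,0,0],
    [0,0,0,-0.6,-0.42,0,0],
    [0,0,0,-0.67,-0.52,0,0],
    [0,0,0,-0.67,-0.52,0,0],
    [0,0,0,-0.67,-0.52,0,0],
  ],
)

```text
t: 2.72
ee_pos: [660.7, -37.7, 299.6]
orientation: [-0.491, -3.102, -0.001]
ft_force: [0.2, 0.2, 0.7]
width: 0.6
grasp_force: 0.0
```

Request:
servo_tool(
  rows=[
    [0,0,0,0,0,0.2,0],
    [0,0,0,0,0,0.4,0],
    [0,0,0,0,0,0.575,0],
    [0,0,0,0,0,0.575,0],
  ],
)

```text
t: 3.22
ee_pos: [658.9, -37.4, 182.3]
orientation: [-0.489, -3.098, 0.0]
ft_force: [-0.4, -0.3, 0.1]
width: 0.5
grasp_force: 0.0
```

Run:
```python
from h import *
im,d=snap('scene','s1')
cv2.imwrite('pics/s1c.png',cv2.resize(im[100:340,220:520,::-1],None,fx=2,fy=2))
print(ctrl.get_obs()['ft_force'])
```

```text
[ 0.34464343 -0.1346151   0.97690346]
```

View pics/s1c.png

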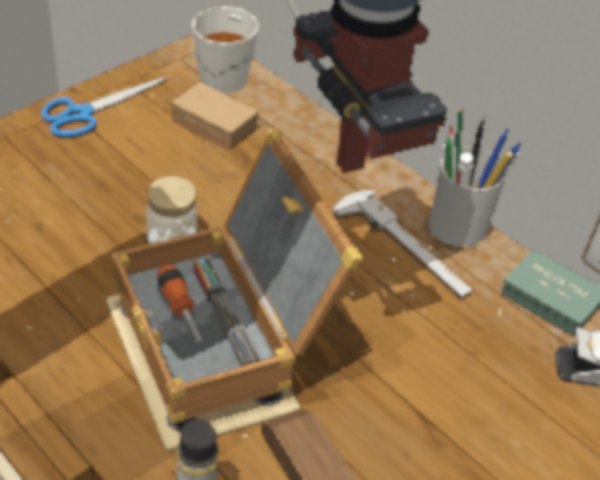

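The shut fingers hang behind the lid's upper edge (crop ~(350,150)) with the gripper body clear above. Now I'll push forward slowly.

Request:
servo_tool(
  rows=[
    [0,0,0,0.06,0,0,0],
    [0,0,0,0.1,0,0,0],
    [0,0,0,0.12,0,0,0],
    [0,0,0,0.14,0,0,0],
    [0,0,0,0.16,0,0,0],
    [0,0,0,0.18,0,0,0],
    [0,0,0,0.2,0,0,0],
  ],
)

```text
t: 4.15
ee_pos: [623.1, -26.7, 184.6]
orientation: [-0.492, -3.103, 0.0]
ft_force: [0.4, -0.4, 0.0]
width: 0.1
grasp_force: 0.0
```

Request:
servo_tool(
  rows=[
    [0,0,0,0.02,0,0,0],
    [0,0,0,0.04,0,0,0],
    [0,0,0,0.06,0,0,0],
    [0,0,0,0.08,0,0,0],
    [0,0,0,0.1,0,0,0],
  ],
)

```text
t: 4.78
ee_pos: [604.1, -20.4, 184.7]
orientation: [-0.492, -3.103, -0.0]
ft_force: [0.4, 1.2, 0.3]
width: 0.5
grasp_force: 0.0
```

Request:
servo_tool(
  rows=[
    [0,0,0,0.02,0,0,0],
    [0,0,0,0.04,0,0,0],
    [0,0,0,0.06,0,0,0],
    [0,0,0,0.08,0,0,0],
    [0,0,0,0.1,0,0,0],
  ],
)

```text
t: 5.4
ee_pos: [585.1, -14.2, 184.7]
orientation: [0.492, 3.103, -0.0]
ft_force: [-0.2, -0.9, 0.2]
width: 0.4
grasp_force: 0.0
```

```bash
cat >> h.py <<'E'
def lift(n,d):
    c=ctrl.camera_info(n);K=np.array(c['intrinsics']);R=np.array(c['R']);t=np.array(c['t'])
    v,u=np.mgrid[:480,:640];P=np.stack([u,v,np.ones_like(u)],-1)@np.linalg.inv(K).T*d[...,None]
    return (P-t)@R
def lidang(tag,n='scene'):
    im,d=snap(n,tag); A=lift(n,d).reshape(-1,3)
    p=A[:,:2]-[568,-11.6]; s=p@[.951,-.309]; l=p@[.309,.951]; h=A[:,2]-86
    # lid ends, away from the fingers
    k=(abs(l)<95)&(abs(l)>35)&(h>20)&(h<128)&(np.hypot(s,h)<150)&(s>-130)
    a=np.arctan2(h[k],-s[k]); r=np.hypot(s,h)[k]
    print('n',k.sum(),'angle median',np.median(a),np.percentile(a,[10,90]),'rmax',np.percentile(r,98),'max h',h[k].max() if k.any() else None)
    return im
E
python3 - <<'E'
from h import *
im=lidang('s2')
cv2.imwrite('pics/s2c.png',cv2.resize(im[100:340,220:520,::-1],None,fx=2,fy=2))
print(ctrl.get_obs()['ft_force'])
E
```

```text
n 1681 angle median 1.9339808545759138 [1.89968076 1.96345803] rmax 133.58383691346046 max h 125.40851835620501
[-0.85049011 -0.06254265  0.14918652]
```

View pics/s2c.png

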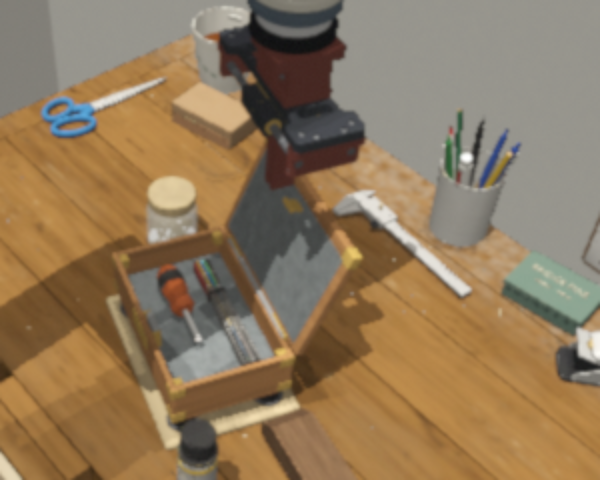

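The lid hasn't moved, and the fingertips now appear in front of (or above) its edge at crop (280,185). I'll compare the tip's reported and seen positions.

Run:
```python
from h import *
o=ctrl.get_obs();print(o['ee_pos'])
def proj(n,X):
    c=ctrl.camera_info(n);q=np.array(c['intrinsics'])@(np.array(c['R'])@X+c['t']);return q[:2]/q[2],q[2]
for n in('scene','top'): print(n,proj(n,np.array(o['ee_pos'])),proj(n,np.array([658.9,-37.4,182.3])))
d=np.load('pics/s2.npy');print('tip pix now (crop 280,183):',world('scene',d,[(360,190),(360,186),(364,188),(356,188)]).tolist())
d=np.load('pics/s1.npy');print('before',world('scene',d,[(394,180),(395,172)]).tolist())
im,d=snap('top','t2')
cv2.imwrite('pics/t2c.png',cv2.resize(im[100:320,200:500,::-1],None,fx=2.6,fy=2.6))
```

```text
[584.61502125 -14.11605135 184.63664344]
scene (array([357.66417499, 206.35955621]), np.float64(975.4425201725054)) (array([392.43140762, 197.85534541]), np.float64(997.1538450781459))
top (array([347.93346782, 191.89090781]), np.float64(830.8114202099412)) (array([362.02695985, 142.56904142]), np.float64(842.6426400107143))
tip pix now (crop 280,183): [[580.1, -21.0, 234.8], [579.7, -20.4, 244.5], [586.1, -25.2, 239.4], [573.4, -16.5, 240.3]]
before [[648.3, -43.1, 238.5], [646.7, -43.9, 259.5]]
```

View pics/t2c.png

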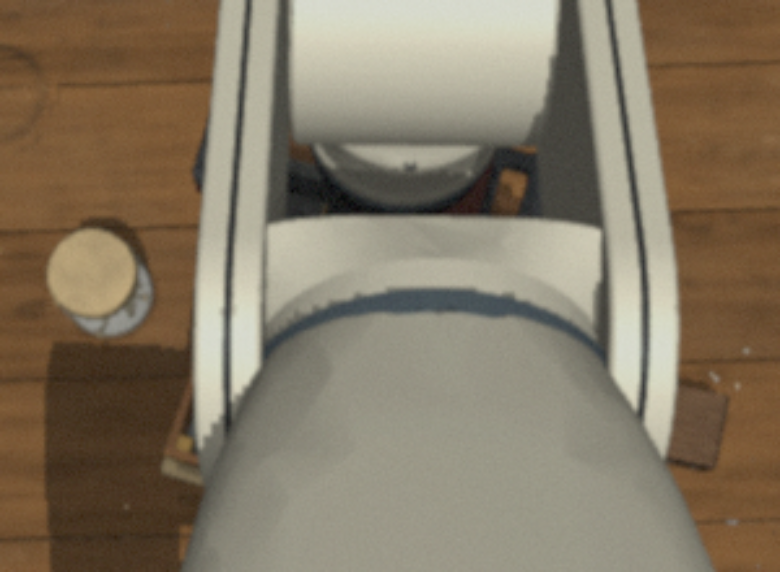

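Top view: the arm hides the case. In the scene view the tip bottom is about 45 mm higher than the reported TCP. I'll measure that offset properly.

Run:
```python
from h import *
def proj(n,X):
    c=ctrl.camera_info(n);q=np.array(c['intrinsics'])@(np.array(c['R'])@X+c['t']);return q[:2]/q[2],q[2]
for tag,e in(('scene0',(225.1,582.5,183)),('s1',(658.9,-37.4,182.3)),('s2',(584.6,-14.1,184.6))):
    A=lift('scene',np.load(f'pics/{tag}.npy')); e=np.array(e)
    k=(np.hypot(A[...,0]-e[0],A[...,1]-e[1])<(70 if tag=='scene0' else 28))&(A[...,2]>120)&(A[...,2]<400)
    P=A[k]
    print(tag,proj('scene',e)[0],len(P))
    for z in range(120,330,10):
        q=P[(P[:,2]>=z)&(P[:,2]<z+10)]
        if len(q): print(z,len(q),np.round(np.median(q,0)[:2]-e[:2]),np.round(q[:,:2].min(0)-e[:2]),np.round(q[:,:2].max(0)-e[:2]))
im=cv2.imread('pics/s1.png')[110:230,330:480]; im2=cv2.imread('pics/scene0.png')[40:160,0:150]
cv2.imwrite('pics/zz.png',cv2.resize(np.hstack([im,im2]),None,fx=2.6,fy=2.6,interpolation=cv2.INTER_CUBIC))
o=ctrl.get_obs();print(o['qpos'],o['t'])
```

```text
scene0 [ 69.13929102 134.29137933] 1850
220 59 [10. 38.] [-28. -53.] [31. 48.]
230 86 [-10. -45.] [-27. -55.] [31. 46.]
240 58 [-16. -47.] [-28. -55.] [31. 46.]
250 52 [-15. -49.] [-28. -56.] [31. 44.]
260 53 [-17. -51.] [-29. -58.] [ -4. -45.]
270 53 [-17. -52.] [-29. -58.] [ -4. -41.]
280 54 [-18. -53.] [-29. -59.] [ -5. -47.]
290 18 [23. 39.] [-24. -59.] [28. 45.]
300 18 [30. 38.] [24. 30.] [51. 42.]
310 79 [34. 23.] [ 11. -66.] [54. 41.]
320 102 [37. 30.] [  8. -69.] [53. 53.]
s1 [392.43140762 197.85534541] 641
220 36 [-7. -6.] [-14. -12.] [ 9. 12.]
230 63 [-6. -6.] [-13. -12.] [ 9. 12.]
240 57 [-6. -6.] [-14. -12.] [ 8. 12.]
250 54 [-7. -6.] [-13. -13.] [ 9. 13.]
260 58 [-8. -7.] [-13. -13.] [ 5. 14.]
270 46 [-8. -6.] [-15. -12.] [-1. 14.]
280 26 [-12.  -8.] [-14. -15.] [1. 7.]
290 2 [-13. -14.] [-13. -21.] [-13.  -7.]
300 7 [-15. -21.] [-18. -22.] [-14. -19.]
310 8 [-18. -21.] [-19. -22.] [-13. -19.]
320 78 [-20.   8.] [-27. -16.] [-10.  26.]
s2 [357.65197577 206.37193284] 1018
120 73 [-1.  3.] [-12. -26.] [ 8. 26.]
130 83 [ 2. -1.] [ -8. -27.] [13. 25.]
140 83 [ 5. -3.] [ -5. -27.] [16. 24.]
150 76 [ 9. -3.] [  0. -28.] [20. 21.]
160 71 [13. -4.] [  2. -27.] [22. 19.]
170 58 [ 16. -10.] [  8. -27.] [23. 15.]
180 20 [ 17. -17.] [ 11. -25.] [26.  6.]
190 75 [18. -9.] [  6. -22.] [28.  5.]
200 3 [  8. -11.] [  7. -15.] [26. -8.]
220 21 [-8. -5.] [-12. -12.] [7. 9.]
230 51 [-7. -7.] [-12. -12.] [ 9. 11.]
240 42 [-8. -5.] [-13. -10.] [ 1. 13.]
250 39 [-8. -5.] [-13. -10.] [-4. 14.]
260 41 [-8. -6.] [-13. -11.] [-2. 11.]
270 36 [-9. -1.] [-13. -12.] [-5. 11.]
280 11 [-13.  -5.] [-14. -10.] [-7.  6.]
310 2 [ -9. -23.] [-19. -26.] [  1. -20.]
320 67 [-21.   6.] [-28. -16.] [-10.  23.]
[-4.46081637e-02  3.63902262e-01  1.71931905e+00 -1.09236893e-05
  1.05857295e+00 -1.30073525e+00] 5.5
```

View pics/zz.png

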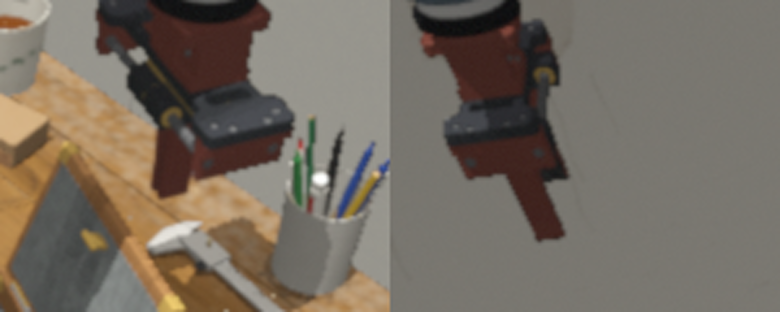

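The whole gripper sits about 40 mm higher than the reported TCP: in all three pictures the tip bottom is at z ≈ 222–224 while ee_z ≈ 183. So the fingers passed over the lid without touching it. From here I'll allow for true tip z ≈ ee_z + 40. I'll go back, drop 40 mm and push.

Request:
servo_tool(
  rows=[
    [0,0,0,-0.2,0,0,0],
    [0,0,0,-0.4,0,0,0],
    [0,0,0,-0.4,0,0.1,0],
    [0,0,0,-0.4,0,0.2,0],
    [0,0,0,-0.4,0,0.2,0],
    [0,0,0,-0.4,0,0.2,0],
  ],
)

```text
t: 6.25
ee_pos: [660.8, -38.8, 144.7]
orientation: [-0.492, -3.102, 0.0]
ft_force: [0.3, -0.2, 0.1]
width: 0.4
grasp_force: 0.0
```

Request:
servo_tool(
  rows=[
    [0,0,0,0.04,0,0,0],
    [0,0,0,0.07,0,0,0],
    [0,0,0,0.09,0,0,0],
    [0,0,0,0.11,0,0,0],
    [0,0,0,0.13,0,0,0],
    [0,0,0,0.14,0,0,0],
    [0,0,0,0.15,0,0,0],
  ],
)

```text
t: 7.12
ee_pos: [633.2, -29.9, 144.9]
orientation: [0.492, 3.102, -0.0]
ft_force: [0.9, -0.6, 0.6]
width: 0.4
grasp_force: 0.6
```

Request:
servo_tool(
  rows=[
    [0,0,0,0.015,0,0,0],
    [0,0,0,0.03,0,0,0],
    [0,0,0,0.045,0,0,0],
    [0,0,0,0.06,0,0,0],
  ],
)

```text
t: 7.62
ee_pos: [621.2, -26.0, 144.6]
orientation: [-0.492, -3.103, 0.0]
ft_force: [0.8, -0.0, 1.4]
width: 0.3
grasp_force: 0.6
```

Run:
```python
from h import *
im=lidang('s3');print(ctrl.get_obs()['ft_force'])
```

```text
n 1801 angle median 1.8323781533069488 [1.8059444  1.86161182] rmax 132.52058381930698 max h 127.9558527091884
[ 0.61773152 -1.0144454   1.39232435]
```

Request:
servo_tool(
  rows=[
    [0,0,0,0.02,0,0,0],
    [0,0,0,0.04,0,0,0],
    [0,0,0,0.06,0,0,0],
    [0,0,0,0.08,0,0,0],
    [0,0,0,0.1,0,0,0],
    [0,0,0,0.12,0,0,0],
    [0,0,0,0.14,0,0,0],
    [0,0,0,0.16,0,0,0],
  ],
)

```text
t: 8.68
ee_pos: [590.7, -16.1, 144.6]
orientation: [-0.492, -3.103, 0.0]
ft_force: [0.0, -0.8, 0.3]
width: 0.1
grasp_force: 0.3
```

Run:
```python
from h import *
im=lidang('s4');print(ctrl.get_obs()['ft_force'])
```

```text
n 1041 angle median 1.5783872153553928 [1.55382361 1.59867112] rmax 125.8373248665009 max h 127.95883851805866
[-0.10261147  0.23689048 -0.06579486]
```

Request:
servo_tool(
  rows=[
    [0,0,0,0.015,0,0,0],
    [0,0,0,0.03,0,0,0],
    [0,0,0,0.045,0,0,0],
    [0,0,0,0.06,0,0,0],
    [0,0,0,0.07,0,0,0],
  ],
)

```text
t: 9.35
ee_pos: [577.4, -11.8, 144.6]
orientation: [-0.492, -3.103, 0.0]
ft_force: [0.3, 0.8, 0.4]
width: 0.5
grasp_force: 0.2
```

Run:
```python
from h import *
im=lidang('s5');print(ctrl.get_obs()['ft_force'])
```

```text
n 689 angle median 1.4401282911559614 [1.42031978 1.46127813] rmax 126.90670124214735 max h 127.56787707717825
[-0.1366692   0.26972138  0.45494323]
```

Request:
servo_tool(
  rows=[
    [0,0,0,0.015,0,0,0],
    [0,0,0,0.03,0,0,0],
    [0,0,0,0.045,0,0,0],
    [0,0,0,0.045,0,0,0],
    [0,0,0,0.045,0,0,0],
  ],
)

```text
t: 10.02
ee_pos: [569.1, -9.1, 144.7]
orientation: [-0.492, -3.103, 0.0]
ft_force: [-0.2, 0.2, 0.1]
width: -0.0
grasp_force: 0.0
```

Run:
```python
from h import *
im=lidang('s6');print(ctrl.get_obs()['ft_force'])
```

```text
n 429 angle median 1.344407639998332 [1.32853361 1.36264975] rmax 129.47253541255301 max h 127.70268000625799
[-0.74412416  0.16084541 -0.2163558 ]
```

Request:
servo_tool(
  rows=[
    [0,0,0,0.0,0,0,0],
    [0,0,0,0,0,0,0],
    [0,0,0,0,0,0,0],
  ],
)

```text
t: 10.45
ee_pos: [569.2, -9.1, 144.7]
orientation: [-0.492, -3.103, 0.0]
ft_force: [0.7, 0.8, -0.0]
width: 0.3
grasp_force: 0.0
```

Run:
```python
from h import *
im=lidang('s7');print(ctrl.get_obs()['ft_force'])
```

```text
n 432 angle median 1.3444544134495648 [1.32721901 1.36298463] rmax 129.544369423207 max h 127.93407460455282
[-0.2594139   0.19036904  0.37520766]
```

Static, so I'll continue.

Request:
servo_tool(
  rows=[
    [0,0,0,0.015,0,0,0],
    [0,0,0,0.03,0,0,0],
    [0,0,0,0.03,0,0,0],
    [0,0,0,0.03,0,0,0],
    [0,0,0,0.03,0,0,0],
  ],
)

```text
t: 11.12
ee_pos: [563.5, -7.2, 144.7]
orientation: [0.492, 3.103, -0.0]
ft_force: [-0.3, 0.6, 0.5]
width: 0.5
grasp_force: 0.0
```

Run:
```python
from h import *
im=lidang('s8');print(ctrl.get_obs()['ft_force'])
```

```text
n 308 angle median 1.2854566823885853 [1.27196198 1.30576407] rmax 132.29103450188992 max h 127.95974836058855
[-0.06498179 -0.11015669  0.14858294]
```

Request:
servo_tool(
  rows=[
    [0,0,0,0.015,0,0,0],
    [0,0,0,0.025,0,0,0],
    [0,0,0,0.025,0,0,0],
    [0,0,0,0.025,0,0,0],
    [0,0,0,0.025,0,0,0],
  ],
)

```text
t: 11.8
ee_pos: [558.8, -5.7, 144.7]
orientation: [0.492, 3.103, -0.0]
ft_force: [-0.4, 0.1, -0.3]
width: 0.7
grasp_force: 0.0
```

Run:
```python
from h import *
im=lidang('s9');print(ctrl.get_obs()['ft_force'])
```

```text
n 272 angle median 1.2304012130126756 [1.19683443 1.27027461] rmax 135.3477973784569 max h 127.98394967462394
[-0.08393206  0.5876655  -0.04173263]
```

Request:
servo_tool(
  rows=[
    [0,0,0,0.015,0,0,0],
    [0,0,0,0.025,0,0,0],
    [0,0,0,0.025,0,0,0],
    [0,0,0,0.025,0,0,0],
    [0,0,0,0.025,0,0,0],
  ],
)

```text
t: 12.48
ee_pos: [554.0, -4.1, 144.7]
orientation: [0.492, 3.103, -0.0]
ft_force: [-0.1, 0.1, 0.0]
width: 0.5
grasp_force: 0.0
```

Run:
```python
from h import *
im=lidang('s10');print(ctrl.get_obs()['ft_force'])
```

```text
n 988 angle median 1.0352573035163979 [0.96382909 1.25514261] rmax 135.0956052536747 max h 114.06147315585278
[-0.50672497  0.00127922 -0.95804905]
```

The lid is dropping; I'll back off and let it fall.

Request:
servo_tool(
  rows=[
    [0,0,0,-0.05,0,0,0],
    [0,0,0,-0.1,0,-0.1,0],
    [0,0,0,-0.1,0,-0.3,0],
    [0,0,0,-0.1,0,-0.3,0],
    [0,0,0,-0.1,0,-0.3,0],
    [0,0,0,-0.1,0,-0.3,0],
    [0,0,0,-0.1,0,-0.3,0],
    [0,0,0,-0.1,0,-0.3,0],
    [0,0,0,-0.1,0,-0.3,0],
    [0,0,0,-0.1,0,-0.3,0],
  ],
)

```text
t: 13.78
ee_pos: [572.9, -10.3, 204.7]
orientation: [-0.492, -3.103, 0.0]
ft_force: [0.6, -0.2, -0.9]
width: 0.2
grasp_force: 0.0
```

Request:
servo_tool(
  rows=[
    [0,0,0,0,0,0,0],
    [0,0,0,0,0,0,0],
    [0,0,0,0,0,0,0],
    [0,0,0,0,0,0,0],
    [0,0,0,0,0,0,0],
    [0,0,0,0,0,0,0],
    [0,0,0,0,0,0,0],
    [0,0,0,0,0,0,0],
    [0,0,0,0,0,0,0],
    [0,0,0,0,0,0,0],
  ],
)

```text
t: 15.02
ee_pos: [572.9, -10.3, 204.7]
orientation: [-0.492, -3.103, 0.0]
ft_force: [0.4, -0.0, -0.2]
width: 0.3
grasp_force: 0.0
```

```bash
cat >> h.py <<'E'
def closed(tag):
    im,d=snap('scene',tag); A=lift('scene',d).reshape(-1,3)
    p=A[:,:2]-[568,-11.6]; s=p@[.951,-.309]; l=p@[.309,.951]
    k=(abs(l)<90)&(s<-8)&(s>-125)&(A[:,2]>70)&(A[:,2]<140)
    for _ in range(4):
        c=np.polyfit(s[k],A[k,2],1); k&=abs(A[:,2]-np.polyval(c,s))<5
    print('lid: n',k.sum(),'slope angle',np.arctan(-c[0]),'z at s=-120',np.polyval(c,-120),'at hinge',c[1])
    return im
E
python3 - <<'E'
from h import *
im=closed('s11');print(ctrl.get_obs()['ft_force'],ctrl.get_obs()['ee_pos'])
cv2.imwrite('pics/s11c.png',cv2.resize(im[100:340,220:520,::-1],None,fx=2,fy=2))
E
```

```text
lid: n 3589 slope angle 0.06645049998718582 z at s=-120 105.9223106555571 at hinge 97.9364929530302
[-0.19551449 -0.35384248  0.30281834] [572.98211809 -10.31047369 204.70409668]
```

View pics/s11c.png

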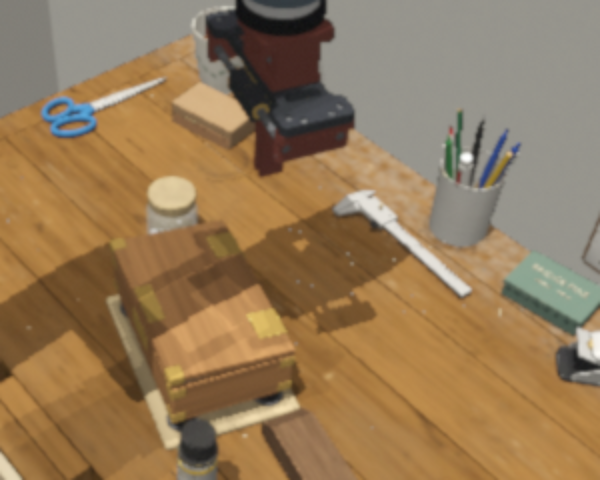

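The lid rests ajar at ~0.066 rad, with the press plate at about crop (148,303), and the bystanders are untouched. I'll move above the plate.

Request:
servo_tool(
  rows=[
    [0,0,0,0.2,0,0,0],
    [0,0,0,0.4,0,0,0],
    [0,0,0,0.62,-0.014,0,0],
    [0,0,0,0.62,-0.014,0,0],
    [0,0,0,0.62,-0.014,0,0],
  ],
)

```text
t: 15.7
ee_pos: [455.3, 25.4, 205.2]
orientation: [0.492, 3.101, 0.0]
ft_force: [-0.2, 0.1, -0.5]
width: 0.4
grasp_force: 0.0
```

Run:
```python
from h import *
d=np.load('pics/s11.npy');print('plate',world('scene',d,[(294,251)]).tolist())
im,d=snap('scene','s12');o=ctrl.get_obs();e=o['ee_pos'];print(e,o['ft_force'])
A=lift('scene',d);k=(np.hypot(A[...,0]-e[0],A[...,1]-e[1])<28)&(A[...,2]>180)
print('tip z', np.sort(A[k][:,2])[:6],'offset',np.sort(A[k][:,2])[3]-e[2])
```

```text
plate [[454.0, 26.6, 106.4]]
[455.5582583   25.31210754 205.12226971] [ 0.44900557  0.28557459 -0.16513   ]
tip z [244.93824129 246.07081041 246.35954165 246.53766608 247.73714774
 247.77263025] offset 41.41539636557576
```

Request:
servo_tool(
  rows=[
    [0,0,0,0,0,0.2,0],
    [0,0,0,0,0,0.4,0],
    [0,0,0,0,0,0.55,0],
    [0,0,0,0,0,0.61,0],
    [0,0,0,0,0,0.63,0],
    [0,0,0,0,0,0.63,0],
    [0,0,0,0,0,0.63,0],
  ],
)

```text
t: 16.62
ee_pos: [455.1, 25.5, 79.6]
orientation: [0.492, 3.101, 0.001]
ft_force: [-0.1, -0.5, 0.3]
width: 0.5
grasp_force: 0.0
```

Request:
servo_tool(
  rows=[
    [0,0,0,0,0,0.01,0],
    [0,0,0,0,0,0.02,0],
    [0,0,0,0,0,0.03,0],
    [0,0,0,0,0,0.04,0],
    [0,0,0,0,0,0.04,0],
  ],
)

```text
t: 17.25
ee_pos: [454.0, 25.4, 70.5]
orientation: [-0.492, -3.102, 0.0]
ft_force: [0.3, -0.0, -0.4]
width: 0.3
grasp_force: 0.0
```

Request:
servo_tool(
  rows=[
    [0,0,0,0,0,0.005,0],
    [0,0,0,0,0,0.01,0],
    [0,0,0,0,0,0.01,0],
  ],
)

```text
t: 17.62
ee_pos: [454.1, 25.4, 68.6]
orientation: [-0.492, -3.103, 0.0]
ft_force: [-1.5, 0.7, -0.6]
width: 0.7
grasp_force: 0.0
```

Request:
servo_tool(
  rows=[
    [0,0,0,0,0,0.005,0],
    [0,0,0,0,0,0.01,0],
    [0,0,0,0,0,0.01,0],
  ],
)

```text
t: 18.0
ee_pos: [454.2, 25.4, 66.6]
orientation: [-0.492, -3.103, 0.0]
ft_force: [-0.4, -0.3, 0.7]
width: 0.5
grasp_force: 0.1
```

Request:
servo_tool(
  rows=[
    [0,0,0,0,0,0.005,0],
    [0,0,0,0,0,0.01,0],
    [0,0,0,0,0,0.01,0],
  ],
)

```text
t: 18.38
ee_pos: [454.2, 25.4, 64.6]
orientation: [-0.492, -3.103, 0.0]
ft_force: [-0.1, 0.2, 0.0]
width: 0.4
grasp_force: 0.5
```

Request:
servo_tool(
  rows=[
    [0,0,0,0,0,0.005,0],
    [0,0,0,0,0,0.005,0],
  ],
)

```text
t: 18.62
ee_pos: [454.2, 25.5, 63.6]
orientation: [0.492, 3.103, 0.0]
ft_force: [-1.7, -0.9, 2.0]
width: 0.5
grasp_force: 0.7
```

Request:
servo_tool(
  rows=[
    [0,0,0,0,0,0.005,0],
    [0,0,0,0,0,0.005,0],
  ],
)

```text
t: 18.88
ee_pos: [454.2, 25.4, 62.6]
orientation: [0.492, 3.103, -0.0]
ft_force: [0.2, -0.2, 1.9]
width: 0.8
grasp_force: 1.0
```

Run:
```python
from h import *
closed('s13');o=ctrl.get_obs();print(o['ee_pos'],o['ft_force'],o['joint_torque'],o['grasp_force'])
```

```text
lid: n 2323 slope angle 0.06482179859781588 z at s=-120 101.65488180405237 at hinge 93.86535273019933
[454.19197871  25.43811169  62.65196914] [-0.16343066  0.23506421  1.56641745] [-4.13127732e-02 -4.05954838e+01 -1.68514609e+01 -1.34190131e-02
 -3.71929351e-02  2.36338865e-04] 0.9775767406972591
```

Request:
servo_tool(
  rows=[
    [0,0,0,0,0,0.005,0],
    [0,0,0,0,0,0.01,0],
    [0,0,0,0,0,0.01,0],
  ],
)

```text
t: 19.3
ee_pos: [454.2, 25.5, 60.6]
orientation: [0.492, 3.103, 0.0]
ft_force: [-0.9, -0.0, 2.8]
width: 0.6
grasp_force: 1.4
```

Request:
servo_tool(
  rows=[
    [0,0,0,0,0,0.005,0],
    [0,0,0,0,0,0.005,0],
  ],
)

```text
t: 19.55
ee_pos: [454.2, 25.4, 59.7]
orientation: [0.492, 3.103, 0.0]
ft_force: [-1.3, -0.1, 4.3]
width: 0.6
grasp_force: 1.8
```

Request:
servo_tool(
  rows=[
    [0,0,0,0,0,0.005,0],
    [0,0,0,0,0,0.005,0],
  ],
)

```text
t: 19.8
ee_pos: [454.2, 25.5, 59.0]
orientation: [-0.492, -3.103, -0.0]
ft_force: [-1.8, 0.7, 8.9]
width: 0.6
grasp_force: 4.3
```

Request:
servo_tool(
  rows=[
    [0,0,0,0,0,0.005,0],
    [0,0,0,0,0,0.005,0],
  ],
)

```text
t: 20.05
ee_pos: [454.0, 25.5, 57.9]
orientation: [-0.492, -3.102, -0.0]
ft_force: [-1.8, 0.1, 7.5]
width: 0.3
grasp_force: 3.6
```

Run:
```python
from h import *
closed('s14');o=ctrl.get_obs();print(o['ee_pos'],o['ft_force'])
```

```text
lid: n 2299 slope angle 0.050244860182491906 z at s=-120 97.09672741561594 at hinge 91.06226524645987
[454.04230308  25.49317516  57.86259332] [-2.50024533 -0.25906706  6.98846077]
```

Request:
servo_tool(
  rows=[
    [0,0,0,0,0,0.0025,0],
    [0,0,0,0,0,0.0025,0],
  ],
)

```text
t: 20.35
ee_pos: [454.0, 25.5, 57.3]
orientation: [-0.493, -3.102, -0.0]
ft_force: [-2.0, 1.3, 6.1]
width: 0.6
grasp_force: 3.0
```

Request:
servo_tool(
  rows=[
    [0,0,0,0,0,0.005,0],
    [0,0,0,0,0,0.005,0],
  ],
)

```text
t: 20.6
ee_pos: [453.8, 25.5, 56.1]
orientation: [-0.492, -3.102, -0.0]
ft_force: [-2.0, 1.7, 4.0]
width: 0.3
grasp_force: 1.7
```

Request:
servo_tool(
  rows=[
    [0,0,0,0,0,0.005,0],
    [0,0,0,0,0,0.005,0],
  ],
)

```text
t: 20.85
ee_pos: [454.3, 25.4, 55.0]
orientation: [0.492, 3.103, -0.0]
ft_force: [-0.2, -1.1, 0.5]
width: 0.4
grasp_force: 0.0
```

Run:
```python
from h import *
closed('s15');o=ctrl.get_obs();print(o['ee_pos'],o['ft_force'])
```

```text
lid: n 2343 slope angle -0.0012739576516216313 z at s=-120 94.49216239051086 at hinge 94.6450373914092
[454.355681    25.33184602  55.05516306] [-0.61798241 -0.15032033  1.63118806]
```

The catch snapped and the lid is at 0. I'll release straight up and check that it holds.

Request:
servo_tool(
  rows=[
    [0,0,0,0,0,-0.02,0],
    [0,0,0,0,0,-0.1,0],
    [0,0,0,0,0,-0.3,0],
    [0,0,0,0,0,-0.6,0],
    [0,0,0,0,0,-0.6,0],
    [0,0,0,0,0,-0.6,0],
    [0,0,0,0,0,-0.6,0],
    [0,0,0,0,0,-0.6,0],
  ],
)

```text
t: 21.9
ee_pos: [453.3, 25.4, 173.9]
orientation: [-0.492, -3.1, 0.001]
ft_force: [-0.1, -0.1, -0.2]
width: 0.6
grasp_force: 0.0
```

Run:
```python
from h import *
im=closed('s16');o=ctrl.get_obs();print(o['ee_pos'],o['ft_force'],o['t'])
cv2.imwrite('pics/s16c.png',cv2.resize(im[100:380,220:520,::-1],None,fx=2,fy=2))
```

```text
lid: n 3638 slope angle -0.0005026095119116142 z at s=-120 97.67626014060608 at hinge 97.73657328711417
[453.49455305  25.43090263 174.10757079] [ 0.4197892  -0.09279154 -0.15470135] 21.95
```

View pics/s16c.png

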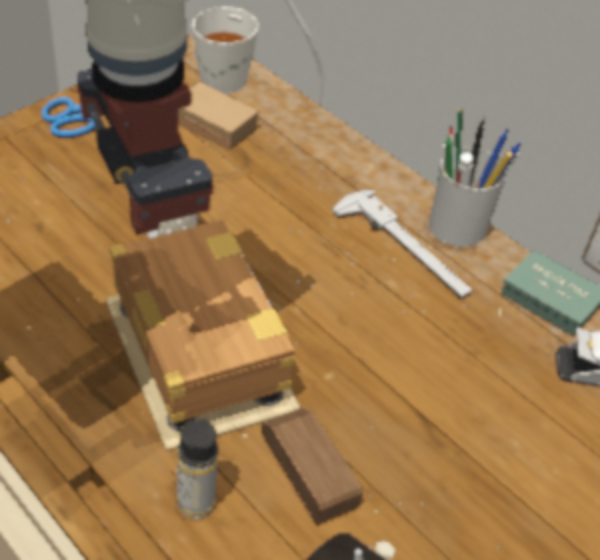

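The lid is flat and latched (slope about 0 rad), the tube and block are in place, the jar is upright behind the gripper, and the arm is clear. Handing in.

```bash
python3 -c "
from workcell import ctrl
print(ctrl.close_job())"
```

```text
the job is handed in; nothing more can be done
None
```

The lid fell shut by itself, latched at about 9 N peak measured force (limit 25 N) and stayed closed after release, the jar, tube and block look unmoved, and I handed the job in at about 22 s (no verdict was returned); the real fingertips sit about 40 mm higher than the reported TCP, so my first push passed over the lid without touching it and I allowed for that afterwards.

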